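# Prise open the wide pin box with the flat scraper

### The job

Pick up the flat scraper by its wooden handle, slip its thin blade into the gap under the front edge of the wide box's lid and lever the lid up until it stands open by itself at 40 degrees or more. Then draw the blade out and lay the scraper flat on the bench again, handle and blade both resting on it. Open the lid only with the blade, keeping the gripper off the wide box, do not drop the scraper, and leave the narrow box untouched.

Things in the scene. Friction and masses are not known exactly. Their poses are not given: they have to be found in the camera images.
- scraper: Loose, about 0.12 kg; sizes in mm: dark wooden handle 100 long, 24 wide, 30 high, brass collar; thin steel blade 3 thick, 30 wide, level with its underside. Origin: centre of the handle's underside, on the bench. x runs to the blade: handle x -50..50, blade 50..150 (tip), z 0..3; z up. Balances at x 55: grip the handle's front half, firmly. A rasp (thick narrow bar) lies about 120 to one side.
- wide_box: Wider of two fixed plywood boxes; mm: 110 deep (x), 130 wide (y), 70 high, walls 6. Origin: centre of underside, on the bench; x points from front to hinge side. Front wall (x -55) is 46 high, leaving a gap 24 high, 118 wide under the lid (underside z 70). Lid: 6 thick, 134 wide, from hinge line (x 55, z 70, along y) to x -63, so it overhangs the front by 8. Inside only pins below z 20.
- wide_lid (a joint): Opening angle of the wide box's lid, rad: 0 closed, growing as its front edge rises, stop at 1.75. The lid is light (80 g) and its hinge stiff: it stays at whatever angle it is left, and a push of about 1 to 2 N under its front part moves it.
- narrow_box: The other closed box, same make, depth and height but only 80 mm wide (lid 84 mm): not to be touched. Origin: centre of its underside; x points from its front to its hinge side. It and the wide box stand left and right of the tools, either way round, each turned by up to 18 degrees.
Mind the look-alikes: they are no part of the job. Leave any blue or orange look-alike of the scraper alone.

How it is judged (in metres and radians):
On the way:
1. the scraper is pressing on the wide box's lid while it is part open (beyond 15 degrees) (value of joint wide_lid above 0.26 rad and contact force between scraper and wide_box above 0.2 N), for 0.1 s.
At the end, for the whole second after the job is handed in: The wide box's lid stands open by at least 40 degrees (0.70 rad) and the scraper lies at rest on the bench, clear of the wide box: its origin within 8 mm of the bench top and its handle upright on it within 6 degrees (value of joint wide_lid above 0.7 rad and height (world z) of scraper below 0.008 m and angle between scraper's own z axis and vertical below 0.1 rad and linear speed of scraper below 0.02 m/s and contact force between scraper and wide_box below 0.1 N); the robot touches nothing.
It fails at once if the gripper or arm touches the wide box or its lid (over 0.8 N) (contact force between any of the fingers, the arm and wide_box above 0.8 N).
It fails at once if the narrow box is touched (over 1 N) (contact force between narrow_box and anything else above 1 N).
It fails at once if the scraper is dropped or thrown: it moves faster than 0.6 m/s while the fingers do not hold it (contact force between the fingers and scraper below 0.1 N and linear speed of scraper above 0.6 m/s).
It also fails if it takes over 54 s, if anything falls off the work surface, if the arm or the gripper's body presses on something with over 40 N, if the wrist force passes 120 N, or if a joint passes its speed limit or range.

### The arm

A 7-joint arm with a two-finger parallel gripper is mounted at the origin on the work surface. World frame = base frame: x ahead of the robot, y to its left, z up, the work surface at z = 0. Lengths are in mm, angles in rad, forces in N, time in s.
With the tool pointing down it reaches from about 400 to 875 mm from the base axis. Payload 4.4 kg.
Tool frame: the origin (TCP) lies midway between the tips of the shut fingers; the grasp point (between the pads) lies 19 mm behind it; x points along the fingers, y is the direction in which the jaws open and shut, and the axes are right-handed (so a half turn about x gives the same grasp; the last joint's range is limited). The gripper opens to 85 mm and grips with 20 to 120 N. Pads are 22 mm wide; open, the fingers measure 114 mm over their backs; the gripper's body (76 mm by 85 mm) begins 54 mm behind the grasp point. The pads swing forward as they close: fully open they stand 13 mm farther back than shut.
Start: joints at [-1.325, 0.628, 0.038, 1.517, -0.027, 0.996, -0.02], TCP at [199.378, 618.681, 231.313] pointing down, gripper open.
Joint ranges: [-3.06, 3.06], [-0.37, 2.12], [-1.25, 1.32], [0.18, 2.47], [-1.1, 4.24], [0.23, 1.98], [-2.94, 2.94]. Speed limits (rad/s): [2.57, 2.57, 3.14, 3.14, 3.14, 3.14, 3.14].

### API

Orientations are given as [roll, pitch, yaw] about the fixed x, y, z axes, in that order (R = Rz(yaw) Ry(pitch) Rx(roll)).
In Python, from cell import ctrl gives the robot as it stands.
- The arm moves only by the tool arm_command, never from a script. Its argument "series" is a list of rows, each a list of 7 numbers: the opening, from 0 (shut) to 1 (fully open), then the shift along the world's x, y, z in cm, then the turn, a rotation vector about the world's x, y, z in degrees. In form: [[claw, x, y, z, rx, ry, rz], ...]. A call has 1 to 20 rows; each row shifts and turns the commanded pose from where the row before left it; what a row does not reach is not made up. A row lasts 1/12 s, in which the tool goes at most 41.7 mm and 7.16 degrees, less where a joint would pass 70% of its speed; a pose out of reach is approached as far as the arm can. A call with a gripper value outside its range is refused whole. The fingers move at their own pace and stop on an object; the grip force is fixed at half the most. Time passes only in rows, so rows that do not move let the fingers close. It gives the time, the measured TCP pose, the force and the opening at its end, in the units of the state.
- ctrl.read_state(): the state, without advancing time (a new reading comes with each control period).
- ctrl.get_image(name): name is "scene" or "top" or "wrist"; returns the picture (480x640x3 uint8, blue, green, red); there is no depth.
- ctrl.calibration(name): a dict with "fovy" (degrees; the focal length in pixels is half the picture's height over the tangent of half this angle, whatever the lens; pixels are square), "cx", "cy" (the principal point, pixels), "k1" (the pictures are not rectified: a ray, as slopes to the right and down, at radius r is drawn at 1 + k1 r^2 times it, then the intrinsics apply), "cam_to_world" (4x4, takes a point from camera to world coordinates); the wrist camera has in their place "T_tool_cam" (4x4, takes a point from camera to tool coordinates, whose origin is the TCP and whose axes are the tool frame's). Camera axes: x right, y up, looking along -z (the intrinsics and any distortion apply to the point x, -y, -z); pixel columns grow to the right and rows downward; lengths in mm; the calibration is good to about 2 mm. A picture is of the moment at which its call begins: read the wrist's pose just before it. calibration takes no time and is no camera call.
- ctrl.finish_job(): hands the job in, once; it reports no verdict.
Trained networks look in the newest picture that a camera, given by its name, has taken for a name from the list of things; names that differ only in an ending like _2 or _b are one class to them, and where a whole thing is asked for, a point or a joint stands for the part that bears it (a point fixed in the world has none). Each returns a list of dicts, best first, with "conf" (0 to 1); they miss things now and then, are a little off and sometimes report something else, mostly with a low value. They report only what shows in the picture. A call takes as long as a camera call. They do not tell look-alikes from the thing itself.
- ctrl.spot_in(label, camera): "centre" ([x, y, z] in mm, in world coordinates, good to about 4 mm: the middle of the surface that is visible of it).
The state is a dict: "clock": time; "qpos": joint angles; "qd": joint speeds; "tau": joint torques, N m; "eef_pos": TCP position; "tool_rot": TCP orientation; "force": force on the tool from outside, world axes, zero at the start; "torque": the same for the moment, N m; "width": finger opening in mm.
Only numpy, scipy, OpenCV 4.12 (cv2) and the standard library are available. Lean on these libraries where they do the work, as an engineer would, in place of code of your own. Each camera call takes 0.05 s, during which the arm holds its last target.

## Working session

There is one attempt and no reset: what is moved stays moved. The work goes in short steps, Python scripts to look and compute and a tool call to move; the robot and the scene stay as the last step left them, time stands still between calls to the robot, and variables do not carry over. Pictures are saved under pics/ and viewed, and the job is handed in when it is done.

Besides the shell and the picture viewer there is one more tool, called after ">>>" by a JSON object that holds its "api" and its "payload", one argument or row to a line. arm_command: Moves the arm, as the interface text tells. Its arguments: {"type":"object","properties":{"series":{"type":"array"}},"required":["series"]}

```bash
mkdir -p pics; ls; cat > h.py <<'E'
import numpy as np, cv2
from cell import ctrl
def K(c):
    f=240/np.tan(np.radians(c['fovy'])/2); return f,c['cx'],c['cy'],c['k1']
def ray(c,uv,T):
    f,cx,cy,k=K(c)
    d=(np.array(uv,float)-[cx,cy])/f
    x=d.copy()
    for _ in range(30): x=d/(1+k*(x@x))
    v=np.array([x[0],-x[1],-1.0])
    return T[:3,3],T[:3,:3]@v
def onz(c,uv,z,T=None):
    T=np.array(c['cam_to_world']) if T is None else T
    o,v=ray(c,uv,T); return o+v*(z-o[2])/v[2]
def proj(c,p,T=None):
    T=np.array(c['cam_to_world']) if T is None else T
    f,cx,cy,k=K(c)
    q=np.linalg.inv(T)@np.append(p,1); s=np.array([q[0],-q[1]])/-q[2]
    s=s*(1+k*(s@s)); return s*f+[cx,cy]
E
python3 - <<'E'
from h import *
s=ctrl.read_state(); print(s)
for n in ['scene','top','wrist']:
    cv2.imwrite(f'pics/{n}0.png',ctrl.get_image(n)); print(n,ctrl.calibration(n))
    for l in ['scraper','wide_box','narrow_box']:
        print(l,ctrl.spot_in(l,n))
E
```

```text
pics
{'clock': 0.0, 'qpos': array([-1.32480082,  0.62935107,  0.03842031,  1.51836763, -0.02696417,
        0.9962692 , -0.02002491]), 'qd': array([ 0.00063205,  0.00168023, -0.00034356, -0.00201954,  0.00115281,
       -0.00031325,  0.00082896]), 'tau': array([ 2.51039637e-06, -5.63406122e+01,  1.22614246e+00, -1.93452662e+01,
        1.09440248e-02,  1.04180185e-02, -3.96214219e-06]), 'eef_pos': array([199.18064899, 618.08349151, 230.38559777]), 'tool_rot': array([-1.5482946 ,  1.56891854, -1.86007801]), 'force': array([ 0.81980644, -0.04920687, -0.61568719]), 'torque': array([-0.02096413, -0.02208598,  0.03516795]), 'width': 85.45594066323136}
scene {'fovy': 56.767178070471516, 'cx': 321.12921148672757, 'cy': 235.70176317986602, 'k1': -0.010360458543390896, 'cam_to_world': array([[-4.72408444e-01, -6.79739399e-01,  5.61056692e-01,
         9.89546297e+02],
       [ 8.81260739e-01, -3.53822011e-01,  3.13352029e-01,
         4.47314600e+02],
       [-1.44835126e-02,  6.42467379e-01,  7.66176151e-01,
         8.25564082e+02],
       [ 0.00000000e+00,  0.00000000e+00,  0.00000000e+00,
[... 1032 characters left out ...]
e': [566.6, -225.3, 78.5], 'conf': 0.77}]
narrow_box [{'centre': [544.9, 265.9, 74.7], 'conf': 0.87}]
wrist {'fovy': 65.92025386015457, 'cx': 318.926827837142, 'cy': 242.75821628551085, 'k1': -0.02476702419261527, 'T_tool_cam': array([[ 2.04856987e-04,  2.86788955e-01, -9.57993765e-01,
        -1.41868779e+02],
       [ 9.99998947e-01, -1.43482446e-03, -2.15695596e-04,
        -7.72230423e-03],
       [-1.43641200e-03, -9.57992712e-01, -2.86788947e-01,
        -7.23814193e+01],
       [ 0.00000000e+00,  0.00000000e+00,  0.00000000e+00,
         1.00000000e+00]])}
scraper [{'centre': [309.3, 521.6, 27.2], 'conf': 0.98}, {'centre': [259.7, 240.3, 24.3], 'conf': 0.95}]
wide_box []
narrow_box []
```

View pics/scene0.png

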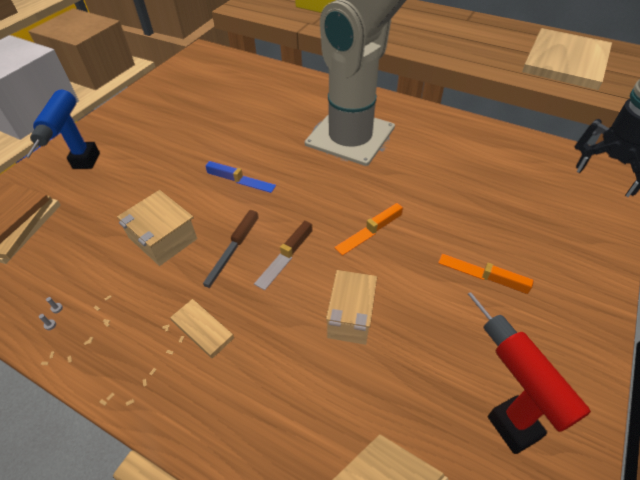

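View pics/top0.png

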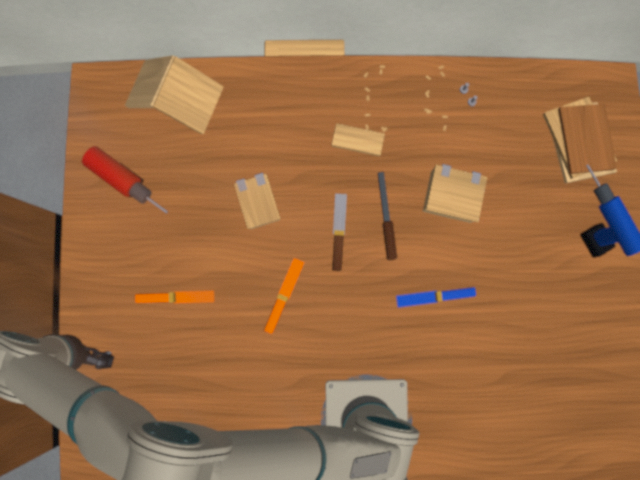

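Scraper: the brown-handled, brass-collared tool with a wide steel blade (top 339,232; scene 285,252). The other candidates are the rasp (top 388,215: narrow bar, no brass), two orange ones (top 285,295 and 175,297) and a blue one (436,297). The wide box is at top (456,192) and the narrow one at (257,200), with hinges away from the robot. I'll confirm with an enlarged crop.

```bash
python3 - <<'E'
from h import *
im=cv2.imread('pics/top0.png')
cv2.imwrite('pics/c1.png',cv2.resize(im[155:285,320:500],None,fx=4.4,fy=4.4,interpolation=cv2.INTER_CUBIC))
im=cv2.imread('pics/scene0.png')
cv2.imwrite('pics/c2.png',cv2.resize(im[180:330,100:300],None,fx=4,fy=4,interpolation=cv2.INTER_CUBIC))
E
```

```text
(no output)
```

View pics/c1.png

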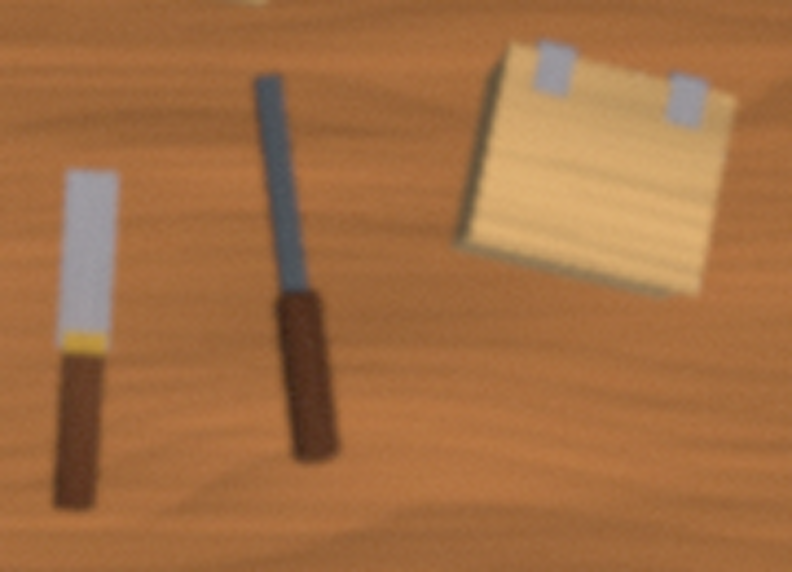

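View pics/c2.png

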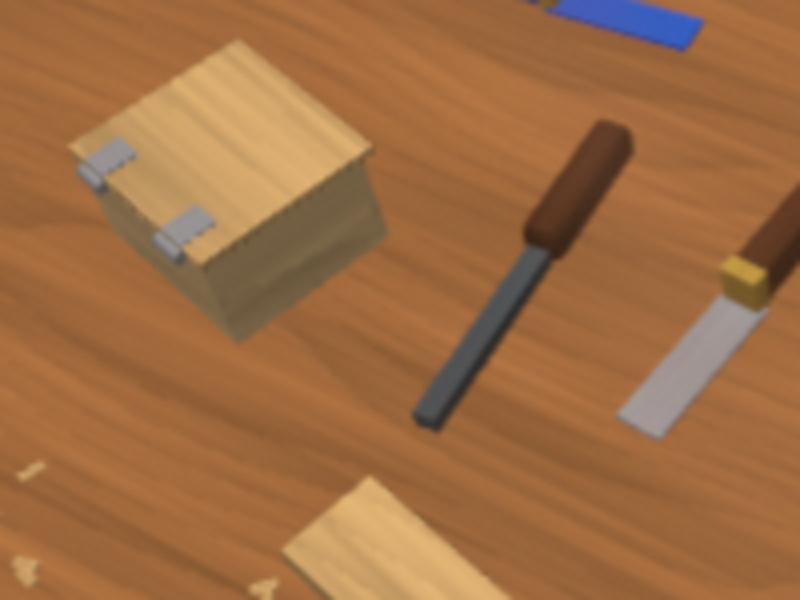

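```bash
cat > m.py <<'E'
from h import *
from scipy.optimize import least_squares
ct=ctrl.calibration('top'); cs=ctrl.calibration('scene')
T=lambda a:np.array(a)/4.4+[320,155]-0.4
S=lambda a:np.array(a)/4+[100,180]-0.4
def w(p,l):
    c,s=np.cos(p[2]),np.sin(p[2]); return np.array([p[0]+c*l[0]-s*l[1],p[1]+s*l[0]+c*l[1],l[2]])
def fit(obs,p0,nm):
    f=lambda p:np.concatenate([proj(c,w(p,l))-uv for c,uv,l in obs])
    r=least_squares(f,p0); print(nm,r.x[:2].round(1),np.degrees(r.x[2]).round(2),r.fun.round(1).tolist())
    return r.x
tb=[(ct,T((512,42)),(55,67,76)),(ct,T((738,97)),(55,-67,76)),(ct,T((697,294)),(-63,-67,76)),(ct,T((467,243)),(-63,67,76))]
sb=[(cs,S((205,265)),(55,67,76)),(cs,S((68,148)),(55,-67,76)),(cs,S((238,40)),(-63,-67,76)),(cs,S((372,150)),(-63,67,76))]
ts=[(ct,T((68,171)),(150,15,3)),(ct,T((118,171)),(150,-15,3)),(ct,T((57,349)),(50,15,3)),(ct,T((95,508)),(-50,-12,15)),(ct,T((54,505)),(-50,12,15))]
ss=[(cs,S((617,416)),(150,-15,3)),(cs,S((660,437)),(150,15,3))]
if __name__=='__main__':
    for o,n in((tb,'boxT'),(sb,'boxS'),(tb+sb,'box')): fit(o,[570,-210,-.2],n)
    for o,n in((ts,'scrT'),(ss,'scrS'),(ts+ss,'scr')): fit(o,[450,60,0],n)
    for uv in ((270,75),(312,155)): pass
E
python3 m.py
```

```text
boxT [ 567.2 -229.1] -13.84 [-0.3, -0.0, -0.2, 0.0, 0.2, 0.5, 0.4, -0.4]
boxS [ 570.6 -227.7] -13.39 [-0.8, 0.6, -0.0, 0.1, 0.1, 0.0, 0.8, -0.9]
box [ 568.7 -228.8] -13.62 [-0.5, -0.6, -0.4, -0.7, 0.1, -0.2, 0.3, -0.9, -0.7, -0.1, 0.2, -0.7, 0.4, -0.6, 0.8, -1.5]
scrT [426.8  68.9] -3.88 [-0.2, -0.0, -0.0, 0.6, 0.2, -2.3, 0.1, 0.7, -0.0, 0.9]
scrS [429.1  62.4] -1.58 [-0.2, -0.2, 0.2, 0.2]
scr [427.6  68.8] -3.97 [-0.1, -0.4, 0.1, 0.3, 0.3, -2.6, 0.2, 0.4, 0.0, 0.5, 0.5, -0.9, 0.5, -0.2]
```

```bash
cat >> h.py <<'E'
from scipy.spatial.transform import Rotation as Rn
def pose():
    s=ctrl.read_state(); T=np.eye(4); T[:3,:3]=Rn.from_euler('xyz',s['tool_rot']).as_matrix(); T[:3,3]=s['eef_pos']; return s,T
E
python3 - <<'E'
from h import *
s,T=pose(); print(s['clock'],T.round(3))
y=T[:2,1]; print('tool y heading',np.degrees(np.arctan2(y[1],y[0])))
E
```

```text
0.6 [[-0.00000e+00  3.07000e-01  9.52000e-01  1.99351e+02]
 [ 0.00000e+00  9.52000e-01 -3.07000e-01  6.18693e+02]
 [-1.00000e+00  0.00000e+00 -0.00000e+00  2.31348e+02]
 [ 0.00000e+00  0.00000e+00  0.00000e+00  1.00000e+00]]
tool y heading 72.13830181908196
```

>>> {"api": "arm_command", "payload": {
  "series": [
    [1,1.3,-2.76,0,0,0,0.7],
    [1,1.3,-2.76,0,0,0,0.7],
    [1,1.3,-2.76,0,0,0,0.7],
    [1,1.3,-2.76,0,0,0,0.7],
    [1,1.3,-2.76,0,0,0,0.7],
    [1,1.3,-2.76,0,0,0,0.7],
    [1,1.3,-2.76,0,0,0,0.7],
    [1,1.3,-2.76,0,0,0,0.7],
    [1,1.3,-2.76,0,0,0,0.7],
    [1,1.3,-2.76,0,0,0,0.7],
    [1,1.3,-2.76,0,0,0,0.7],
    [1,1.3,-2.76,0,0,0,0.7],
    [1,1.3,-2.76,0,0,0,0.7],
    [1,1.3,-2.76,0,0,0,0.7],
    [1,1.3,-2.76,0,0,0,0.7],
    [1,1.3,-2.76,0,0,0,0.7],
    [1,1.3,-2.76,0,0,0,0.7],
    [1,1.3,-2.76,0,0,0,0.7],
    [1,1.3,-2.76,0,0,0,0.7],
    [1,1.3,-2.76,0,0,0,0.7]
  ]
}}

```text
clock: 2.27
eef_pos: [460.0, 65.3, 231.6]
tool_rot: [0.408, 1.57, 0.341]
force: [0.8, 0.6, -0.0]
width: 85.5
```

>>> {"api": "arm_command", "payload": {
  "series": [
    [1,0,0,-1,0,0,0],
    [1,0,0,-1,0,0,0],
    [1,0,0,0,0,0,0],
    [1,0,0,0,0,0,0]
  ]
}}

```text
clock: 2.6
eef_pos: [459.1, 66.7, 211.2]
tool_rot: [-3.015, 1.57, -3.083]
force: [-0.6, -0.1, 0.2]
width: 85.5
```

```bash
python3 - <<'E'
from h import *
s,T=pose(); print(s['clock'],T.round(3),s['force'])
cv2.imwrite('pics/w1.png',ctrl.get_image('wrist'))
np.save('w1.npy',T)
print(ctrl.spot_in('scraper','wrist'))
E
```

```text
2.6 [[-1.00000e-03  6.70000e-02  9.98000e-01  4.59105e+02]
 [-0.00000e+00  9.98000e-01 -6.70000e-02  6.66740e+01]
 [-1.00000e+00 -0.00000e+00 -1.00000e-03  2.11220e+02]
 [ 0.00000e+00  0.00000e+00  0.00000e+00  1.00000e+00]] [-0.64232315 -0.1326938   0.15637473]
[{'centre': [470.4, 67.0, 21.9], 'conf': 0.87}, {'centre': [317.2, -145.1, 8.0], 'conf': 0.73}, {'centre': [544.8, -186.2, 59.4], 'conf': 0.72}, {'centre': [345.5, 195.1, -0.9], 'conf': 0.67}]
```

View pics/w1.png

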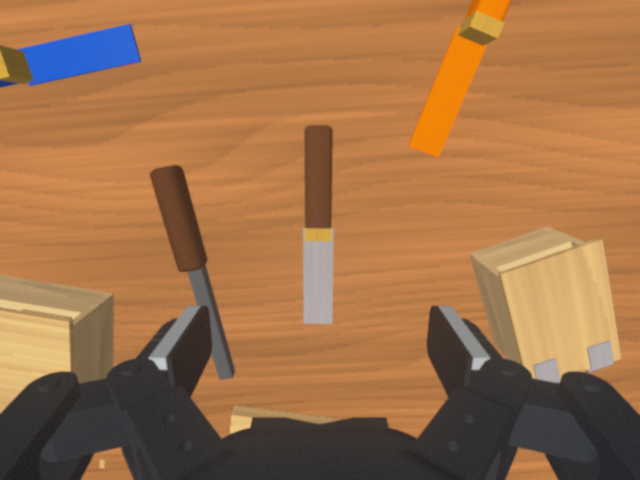

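The wrist view shows the scraper straight along the tool: rear end of handle (318,126), collar (319,234), blade tip (318,323). The rasp is left (190,270), the wide box lower left, the narrow one lower right.

```bash
python3 - <<'E'
from h import *
from scipy.optimize import least_squares
T=np.load('w1.npy'); c=ctrl.calibration('wrist'); Tc=T@np.array(c['T_tool_cam'])
for n,uv,z in (('tipL',(303,323),3),('tipR',(333,323),3),('rear',(318,126),30),('collar front low',(318,241),30),('blade root L',(303,229),3),('wood end',(318,229),30)):
    print(n,onz(c,uv,z,Tc).round(1))
from m import w
obs=[((303,323.5),(150,-0+15*-1,3)),((333,323.5),(150,15,3)),((305.5,127),(-50,-12,28)),((331.5,127),(-50,12,28))]
f=lambda p:np.concatenate([proj(c,w(p,l),Tc)-uv for uv,l in obs])
r=least_squares(f,[428,68,0]); print(r.x,np.degrees(r.x[2]),r.fun.round(1))
E
```

```text
tipL [578.4  41.8   3. ]
tipR [580.5  73.4   3. ]
rear [381.6  70.9  30. ]
collar front low [481.4  64.2  30. ]
blade root L [476.2  49.8   3. ]
wood end [470.2  65.   30. ]
[ 4.31713513e+02  6.78206221e+01 -6.91783475e-02] -3.963627343380878 [ 0.8  1.1 -0.8  1.2 -1.3 -0.8  1.3 -0.7]
```

>>> {"api": "arm_command", "payload": {
  "series": [
    [1,0,0,-3,0,0,0],
    [1,0,0,-3,0,0,0],
    [1,0,0,-3,0,0,0],
    [1,0,0,-3,0,0,0],
    [1,0,0,-3,0,0,0],
    [1,0,0,-3,0,0,0],
    [1,0,0,-0.9,0,0,0],
    [1,0,0,-0.9,0,0,0],
    [1,0,0,-0.9,0,0,0],
    [1,0,0,0,0,0,0],
    [1,0,0,0,0,0,0]
  ]
}}

```text
clock: 3.62
eef_pos: [459.6, 66.4, 13.0]
tool_rot: [-2.828, 1.561, -2.894]
force: [0.7, 0.1, 0.5]
width: 85.4
```

>>> {"api": "arm_command", "payload": {
  "series": [
    [0,0,0,0,0,0,0],
    [0,0,0,0,0,0,0],
    [0,0,0,0,0,0,0],
    [0,0,0,0,0,0,0],
    [0,0,0,0,0,0,0],
    [0,0,0,0,0,0,0],
    [0,0,0,0,0,0,0],
    [0,0,0,0,0,0,0],
    [0,0,0,0,0,0,0],
    [0,0,0,0,0,0,0]
  ]
}}

```text
clock: 4.45
eef_pos: [459.5, 66.1, 13.2]
tool_rot: [-2.73, 1.561, -2.797]
force: [-1.4, 0.2, 6.1]
width: 22.7
```

```bash
python3 - <<'E'
from h import *
s,T=pose(); print(s['clock'],s['qpos'].round(3),s['force'],s['torque'],s['eef_pos'])
cv2.imwrite('pics/w2.png',ctrl.get_image('wrist'))
E
```

```text
4.45 [-0.108  0.772 -0.143  2.165  0.436  0.24   0.868] [-1.40873501  0.23853536  6.07241276] [ 0.09463945  0.15974969 -0.00734159] [459.47285296  66.1148775   13.20634596]
```

View pics/w2.png

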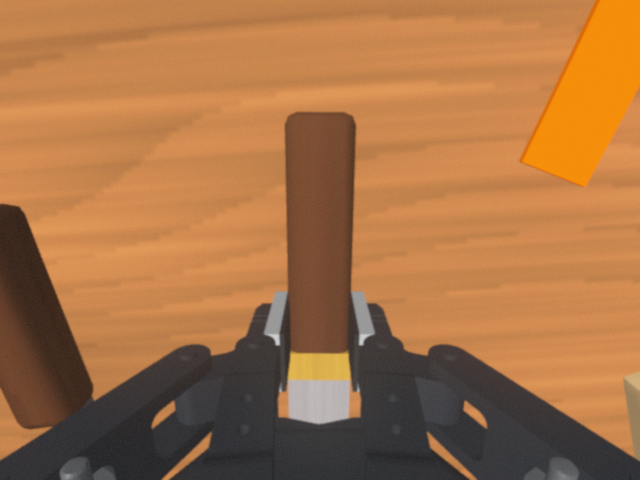

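The arm stopped at z 13 because joint 6 is at its limit (0.24) this close in, so the pads hold only the top of the handle. I'll slide the scraper outward along its axis on the bench, then re-grip it lower.

>>> {"api": "arm_command", "payload": {
  "series": [
    [0,0.4,-0.03,0,0,0,0],
    [0,0.8,-0.055,0,0,0,0],
    [0,0.8,-0.055,0,0,0,0],
    [0,0.8,-0.055,0,0,0,0],
    [0,0.8,-0.055,0,0,0,0],
    [0,0.8,-0.055,0,0,0,0],
    [0,0.8,-0.055,0,0,0,0],
    [0,0.8,-0.055,0,0,0,0],
    [0,0.8,-0.055,0,0,0,0],
    [0,0.4,-0.03,0,0,0,0],
    [0,0,0,0,0,0,0],
    [0,0,0,0,0,0,0]
  ]
}}

```text
clock: 5.5
eef_pos: [531.1, 61.0, 13.2]
tool_rot: [-2.745, 1.561, -2.812]
force: [-1.1, -0.8, 4.8]
width: 22.8
```

```bash
python3 - <<'E'
from h import *
s,T=pose(); print(s['clock'],s['qpos'].round(3),s['force'],s['torque'],s['eef_pos'],s['width']);print(T.round(4))
cv2.imwrite('pics/w3.png',ctrl.get_image('wrist'))
E
```

```text
5.5 [-0.026  0.818 -0.217  1.974  0.416  0.404  0.94 ] [-1.06399442 -0.78245351  4.76479507] [0.04111829 0.28757227 0.0299114 ] [531.07987103  61.03133215  13.22051035] 22.76610566336111
[[-9.700000e-03  6.680000e-02  9.977000e-01  5.310799e+02]
 [-3.300000e-03  9.978000e-01 -6.690000e-02  6.103130e+01]
 [-9.999000e-01 -4.000000e-03 -9.500000e-03  1.322050e+01]
 [ 0.000000e+00  0.000000e+00  0.000000e+00  1.000000e+00]]
```

View pics/w3.png

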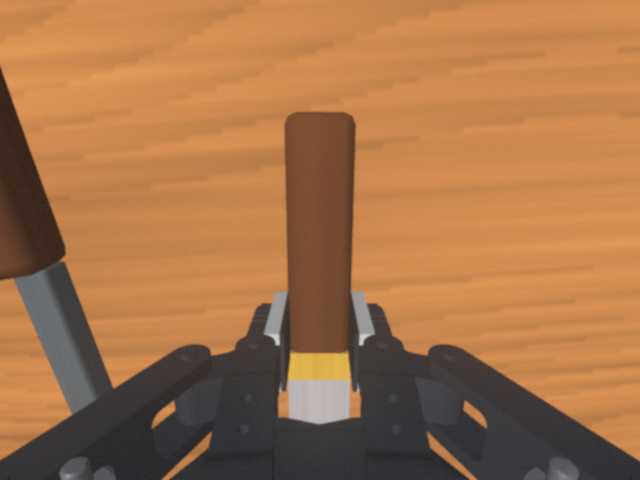

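>>> {"api": "arm_command", "payload": {
  "series": [
    [0.7,0,0,0,0,0,0],
    [0.7,0,0,0,0,0,0],
    [0.7,0,0,0,0,0,0],
    [0.7,0,0,0,0,0,0],
    [0.7,0,0,0,0.19,-0.56,0],
    [0.7,0,0,-0.3,0,0,0],
    [0.7,0,0,-0.3,0,0,0],
    [0.7,0,0,-0.3,0,0,0],
    [0.7,0,0,0,0,0,0],
    [0.7,0,0,0,0,0,0]
  ]
}}

```text
clock: 6.38
eef_pos: [531.1, 61.0, 3.4]
tool_rot: [-3.029, 1.571, -3.096]
force: [0.1, 0.8, -0.1]
width: 59.6
```

```bash
python3 - <<'E'
from h import *
s,T=pose(); print(s['clock'],s['qpos'].round(3),s['force'],s['torque'],s['eef_pos'],s['width']);print(T.round(4))
cv2.imwrite('pics/w4.png',ctrl.get_image('wrist'))
E
```

```text
6.3833 [-0.035  0.832 -0.202  1.984  0.427  0.366  0.93 ] [ 0.13212575  0.76682649 -0.08921891] [-0.09325663 -0.04162222 -0.00404986] [531.06418001  61.040646     3.39927086] 59.610265543189854
[[-3.000000e-04  6.680000e-02  9.978000e-01  5.310642e+02]
 [-0.000000e+00  9.978000e-01 -6.680000e-02  6.104060e+01]
 [-1.000000e+00 -0.000000e+00 -3.000000e-04  3.399300e+00]
 [ 0.000000e+00  0.000000e+00  0.000000e+00  1.000000e+00]]
```

View pics/w4.png

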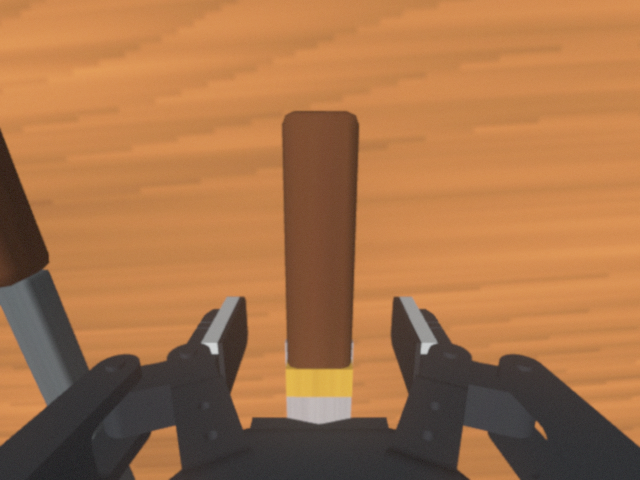

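The handle is centred between the pads (cols 285–355) and now sits deeper. Closing on it.

>>> {"api": "arm_command", "payload": {
  "series": [
    [0,0,0,0,0,0,0],
    [0,0,0,0,0,0,0],
    [0,0,0,0,0,0,0],
    [0,0,0,0,0,0,0],
    [0,0,0,0,0,0,0],
    [0,0,0,0,0,0,0],
    [0,0,0,0,0,0,0],
    [0,0,0,0,0,0,0]
  ]
}}

```text
clock: 7.1
eef_pos: [531.5, 61.1, 4.0]
tool_rot: [0.286, 1.57, 0.219]
force: [-0.1, 0.0, 5.8]
width: 22.9
```

```bash
python3 - <<'E'
from h import *
s,T=pose(); print(s['clock'],s['qpos'].round(3),s['force'],s['torque'],s['eef_pos'],s['width'])
E
```

```text
7.1 [-0.035  0.831 -0.202  1.984  0.427  0.366  0.93 ] [-0.07564532  0.03411274  5.80743567] [-0.01085574  0.16337065  0.00368118] [531.4678664   61.09608857   4.02657853] 22.886846664043468
```

>>> {"api": "arm_command", "payload": {
  "series": [
    [0,0,0,0.5,0,0,0],
    [0,0,0,1,0,0,0],
    [0,0,0,1.5,0,0,0],
    [0,0,0,1.5,0,0,0],
    [0,0,0,0.5,0,0,0],
    [0,0,0,0,0,0,0],
    [0,0,0,0,0,0,0]
  ]
}}

```text
clock: 7.68
eef_pos: [531.3, 60.8, 53.9]
tool_rot: [0.224, 1.57, 0.157]
force: [-0.7, -1.1, -1.6]
width: 23.1
```

```bash
python3 - <<'E'
from h import *
s,T=pose(); print(s['clock'],s['qpos'].round(3),s['force'],s['torque'],s['eef_pos'],s['width'])
a=ctrl.get_image('scene'); cv2.imwrite('pics/s5.png',cv2.resize(a[180:330,180:380],None,fx=4,fy=4,interpolation=cv2.INTER_CUBIC))
cv2.imwrite('pics/w5.png',ctrl.get_image('wrist'))
E
```

```text
7.6833 [ 0.003  0.745 -0.258  1.973  0.392  0.471  0.962] [-0.73501467 -1.0825217  -1.58091809] [0.01242268 0.02715379 0.07588195] [531.26282752  60.84807559  53.88873778] 23.125049430949698
```

View pics/s5.png

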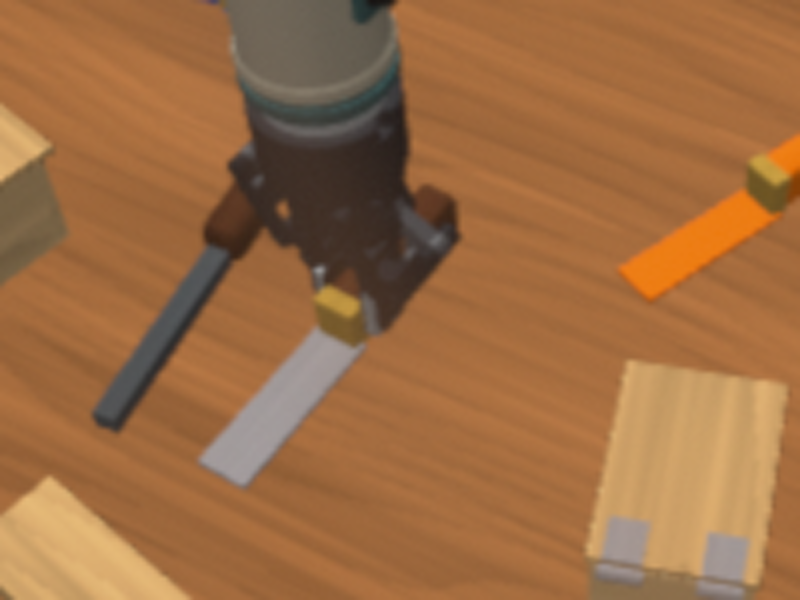

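View pics/w5.png

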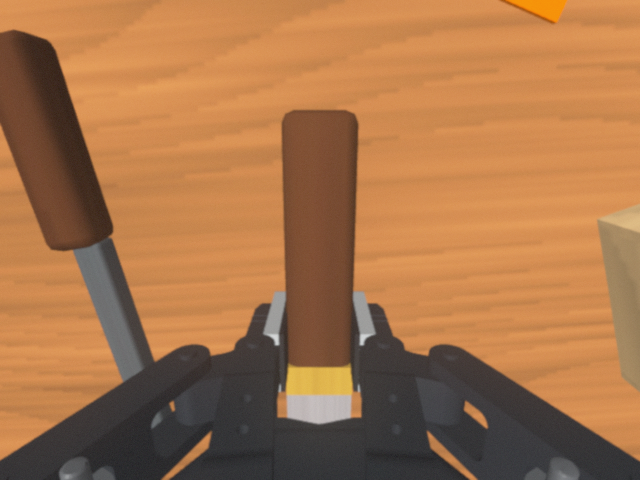

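```bash
python3 - <<'E'
from h import *
s,T=pose(); p=s['eef_pos']
cs=ctrl.calibration('scene'); S=lambda a:np.array(a)/4+[180,180]-0.4
c,sn=np.cos(np.radians(-3.9)),np.sin(np.radians(-3.9))
for uv in ((200,460),(245,487),(365,345)):
    for z in (43,53,63):
        q=onz(cs,S(uv),z)-p; print(uv,z,'along',(q[0]*c+q[1]*sn).round(1),'side',(-q[0]*sn+q[1]*c).round(1))
cw=ctrl.calibration('wrist'); Tc=T@np.array(cw['T_tool_cam'])
for uv,z in (((320,111),80),((320,394),80),((320,366),80)):
    q=onz(cw,uv,z,Tc)-p; print(uv,'along',(q[0]*c+q[1]*sn).round(1),'side',(-q[0]*sn+q[1]*c).round(1))
E
```

```text
(200, 460) 43 along 115.9 side -18.9
(200, 460) 53 along 120.0 side -13.4
(200, 460) 63 along 124.0 side -7.8
(245, 487) 43 along 116.5 side 11.3
(245, 487) 53 along 120.5 side 16.5
(245, 487) 63 along 124.5 side 21.7
(365, 345) 43 along 11.3 side 10.6
(365, 345) 53 along 16.7 side 15.8
(365, 345) 63 along 22.1 side 20.9
(320, 111) along -78.4 side 0.1
(320, 394) along 20.7 side 0.4
(320, 366) along 8.5 side 0.3
```

The scraper is held level, with its tip 120.5 mm ahead of the TCP and its underside 4 mm below TCP height. I'll enter the gap at yaw about +10° so the arm stays within joint 6's range.

>>> {"api": "arm_command", "payload": {
  "series": [
    [0,0,0,1.5,0,0,0],
    [0,0,0,3,0,0,0],
    [0,0,0,3,0,0,0],
    [0,-0.6,-1.2,0,0,0,0.6],
    [0,-1.3,-2.4,0,0,0,1.2],
    [0,-1.3,-2.4,0,0,0,1.2],
    [0,-1.3,-2.4,0,0,0,1.2],
    [0,-1.3,-2.4,0,0,0,1.2],
    [0,-1.3,-2.4,0,0,0,1.2],
    [0,-1.3,-2.4,0,0,0,1.2],
    [0,-1.3,-2.4,0,0,0,1.2],
    [0,-1.3,-2.4,0,0,0,1.2],
    [0,-1.3,-2.4,0,0,0,1.2],
    [0,-1.3,-2.4,0,0,0,1.2],
    [0,-1.3,-2.4,0,0,0,1.2],
    [0,-1,-1.6,0,0,0,0],
    [0,0,0,0,0,0,0],
    [0,0,0,0,0,0,0]
  ]
}}

```text
clock: 9.28
eef_pos: [370.9, -231.7, 127.9]
tool_rot: [2.273, 1.569, 2.444]
force: [0.8, -0.3, -1.5]
width: 22.8
```

```bash
cat > look.py <<'E'
from h import *
import sys
n=sys.argv[1]
s,T=pose(); print(s['clock'],s['qpos'].round(3),s['force'].round(1),s['torque'].round(2),s['eef_pos'].round(1),s['width'].round(1) if hasattr(s['width'],'round') else s['width']); print(T[:3,:3].round(4))
z=T[:3,2]; print('scraper yaw',np.degrees(np.arctan2(z[1],z[0])).round(2))
b=np.radians(-13.6); R=np.array([[np.cos(b),np.sin(b)],[-np.sin(b),np.cos(b)]])
tip=T[:3,3]+z*120.5+T[:3,0]*4
print('tip box',(R@(tip[:2]-[568.5,-228.8])).round(1),tip[2].round(1),'tcp box',(R@(T[:2,3]-[568.5,-228.8])).round(1))
a=ctrl.get_image('scene'); cv2.imwrite(f'pics/s{n}.png',cv2.resize(a[130:300,80:307],None,fx=3.5,fy=3.5,interpolation=cv2.INTER_CUBIC))
a=ctrl.get_image('wrist'); cv2.imwrite(f'pics/w{n}.png',a)
E
python3 look.py 6
```

```text
9.2833 [ 0.808  0.543 -0.443  2.18   0.469  0.511  1.747] [ 0.8 -0.3 -1.5] [ 0.03  0.07 -0.01] [ 370.9 -231.7  127.9] 22.750292806138777
[[-0.0013 -0.17    0.9854]
 [ 0.0011  0.9854  0.17  ]
 [-1.      0.0013 -0.0011]]
scraper yaw 9.79
tip box [-80.8  -1.4] 123.8 tcp box [-191.4  -49.3]
```

View pics/s6.png

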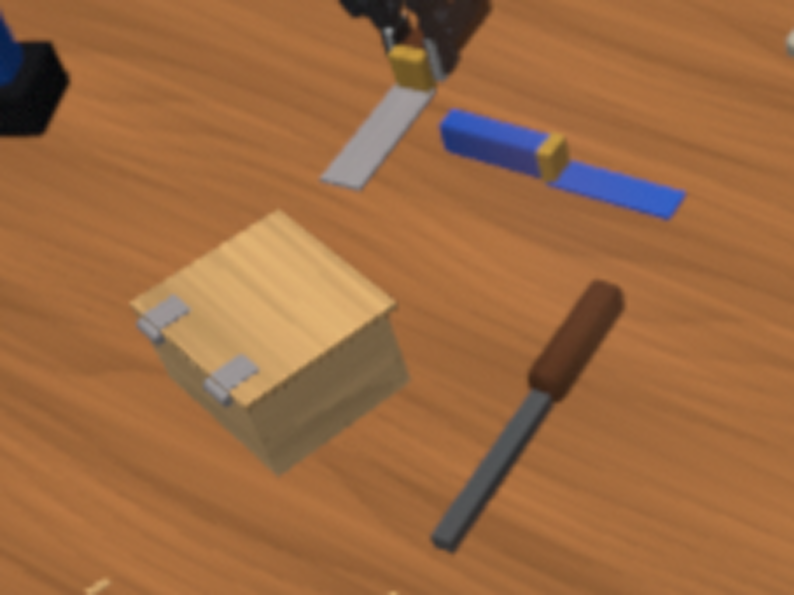

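View pics/w6.png

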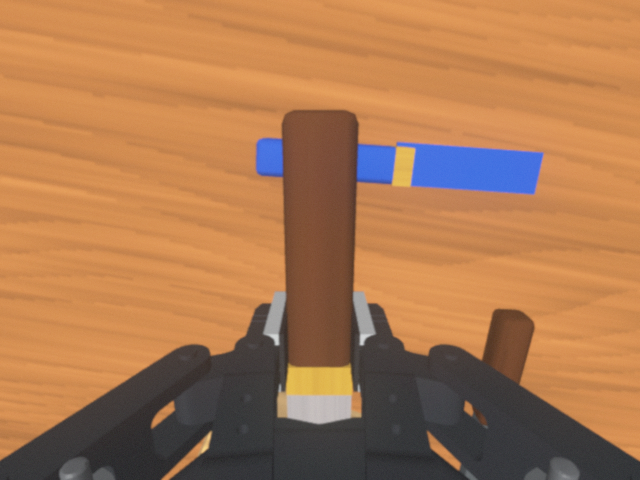

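Tip is about 18 mm in front of the lid edge, centred, and 48 mm above the lid. The blue look-alike lies below the handle (30 mm high, mine stays above 55). Descending to gap height.

>>> {"api": "arm_command", "payload": {
  "series": [
    [0,0,0,-1,0,0,0],
    [0,0,0,-1.5,0,0,0],
    [0,0,0,-1.5,0,0,0],
    [0,0,0,-1.5,0,0,0],
    [0,0,0,-1,0,0,0],
    [0,0,0,-0.25,0,0,0],
    [0,0,0,0,0,0,0],
    [0,0,0,0,0,0,0]
  ]
}}

```text
clock: 10.05
eef_pos: [373.0, -230.2, 61.5]
tool_rot: [0.32, 1.57, 0.495]
force: [-0.5, -0.3, -1.4]
width: 23.1
```

```bash
python3 look.py 7; python3 - <<'E'
from h import *
cs=ctrl.calibration('scene')
# predicted lid front corner pixels & tip pixels for cross-check, crop coordinates
s,T=pose(); z=T[:3,2]; y=T[:3,1]
for k in (1,-1):
    p=T[:3,3]+z*120.5+T[:3,0]*1+y*15*k
    print('tip corner',p.round(1),((proj(cs,p)-[80,130])*3.5).round(0))
E
```

```text
10.05 [ 0.694  0.665 -0.296  2.225  0.595  0.326  1.635] [-0.5 -0.3 -1.4] [-0.07  0.   -0.01] [ 373.  -230.2   61.5] 23.11458922815328
[[ 7.000e-04 -1.747e-01  9.846e-01]
 [ 4.000e-04  9.846e-01  1.747e-01]
 [-1.000e+00  3.000e-04  8.000e-04]]
scraper yaw 10.06
tip box [-79.3   1. ] 57.5 tcp box [-189.7  -47.4]
tip corner [ 489.  -195.1   61. ] [381. 259.]
tip corner [ 494.2 -224.7   61. ] [342. 250.]
```

View pics/s7.png

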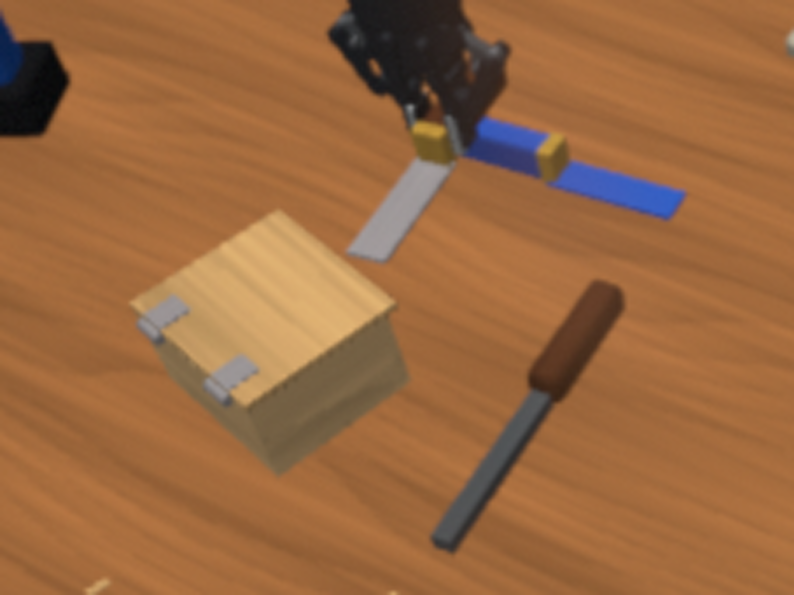

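Predicted and seen tip corners agree within about 2 px (seen (388,261),(347,250) in the crop), blade level and clear of the lid. Inserting along the box's x.

>>> {"api": "arm_command", "payload": {
  "series": [
    [0,0.4,-0.1,0,0,0,0],
    [0,0.8,-0.2,0,0,0,0],
    [0,0.8,-0.2,0,0,0,0],
    [0,0.8,-0.2,0,0,0,0],
    [0,0.8,-0.2,0,0,0,0],
    [0,0.6,-0.14,0,0,0,0],
    [0,0.2,-0.05,0,0,0,0],
    [0,0,0,0,0,0,0],
    [0,0,0,0,0,0,0]
  ]
}}

```text
clock: 10.9
eef_pos: [415.9, -241.8, 61.1]
tool_rot: [2.403, 1.57, 2.576]
force: [-0.3, 0.0, -1.6]
width: 23.1
```

```bash
python3 look.py 8
```

```text
10.9 [ 0.699  0.7   -0.34   2.111  0.559  0.418  1.66 ] [-0.3  0.  -1.6] [-0.03  0.05 -0.02] [ 415.9 -241.8   61.1] 23.062909753027963
[[-6.000e-04 -1.730e-01  9.849e-01]
 [ 4.000e-04  9.849e-01  1.730e-01]
 [-1.000e+00  5.000e-04 -5.000e-04]]
scraper yaw 9.96
tip box [-34.9  -0.4] 57.0 tcp box [-145.3  -48.5]
```

View pics/s8.png

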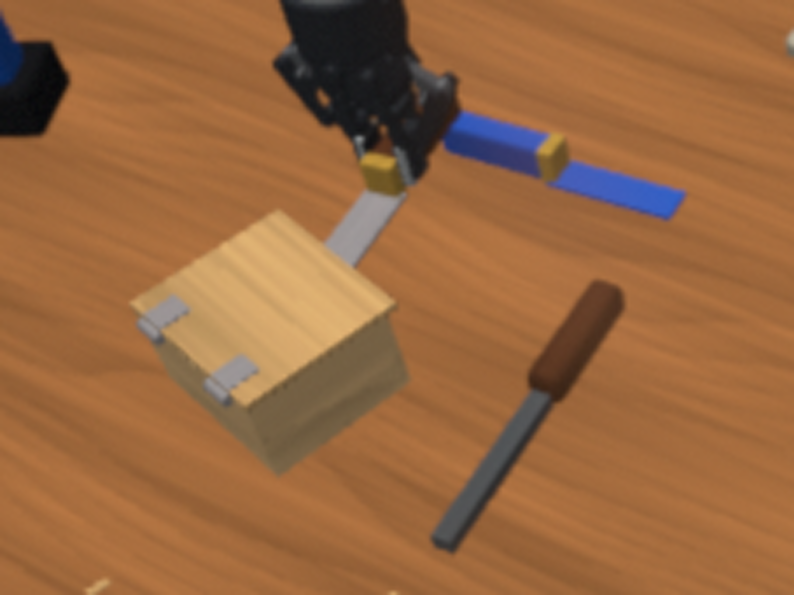

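Blade is in the gap with no contact force. Lifting in an arc about the hinge, first part.

>>> {"api": "arm_command", "payload": {
  "series": [
    [0,0,0,0.5,0,0,0],
    [0,0,0,0.5,0,0,0],
    [0,0,0,0.5,0,0,0],
    [0,0.03,0,0.5,0,0,0],
    [0,0.06,-0.02,0.5,0,0,0],
    [0,0.1,-0.02,0.5,0,0,0],
    [0,0.14,-0.04,0.5,0,0,0],
    [0,0.17,-0.04,0.5,0,0,0],
    [0,0,0,0,0,0,0]
  ]
}}

```text
clock: 11.75
eef_pos: [422.0, -243.4, 102.2]
tool_rot: [-0.509, 1.569, -0.335]
force: [0.6, 0.6, -1.7]
width: 22.7
```

```bash
python3 look.py 9
```

```text
11.75 [ 0.748  0.635 -0.416  2.075  0.497  0.526  1.713] [ 0.6  0.6 -1.7] [0.1  0.2  0.02] [ 422.  -243.4  102.2] 22.744244099325343
[[ 1.600e-03 -1.729e-01  9.849e-01]
 [-6.000e-04  9.849e-01  1.729e-01]
 [-1.000e+00 -8.000e-04  1.500e-03]]
scraper yaw 9.95
tip box [-28.5  -0.5] 98.4 tcp box [-139.   -48.6]
```

View pics/s9.png

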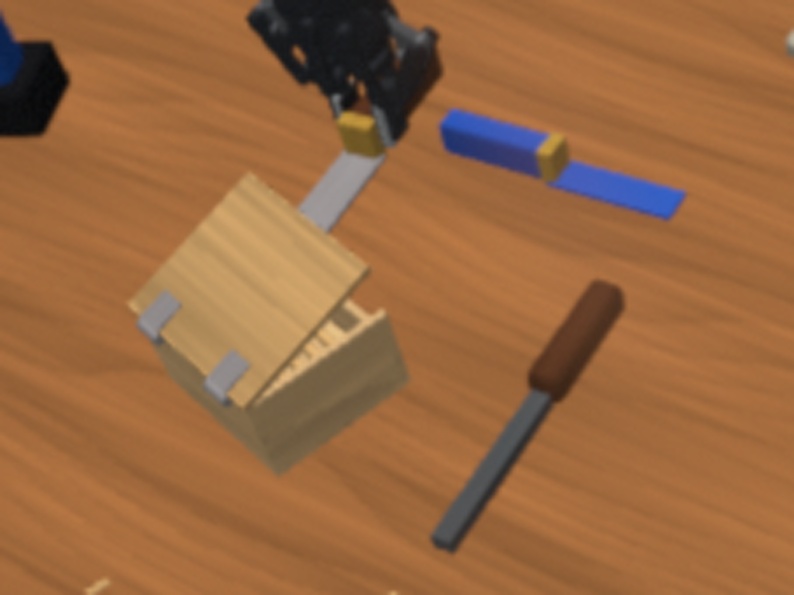

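View pics/w9.png

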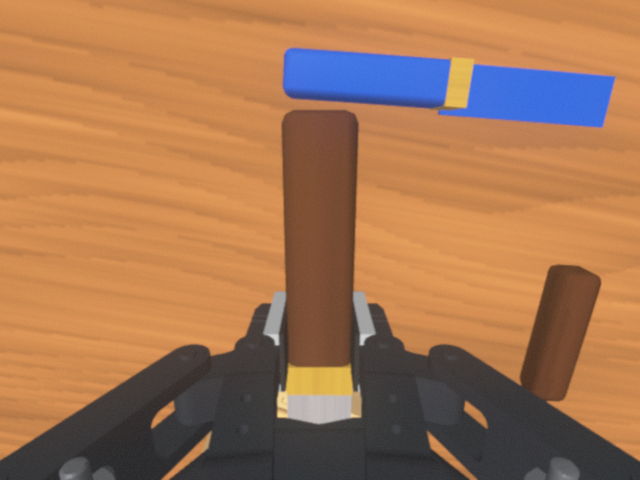

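Lid is up about 20° (front edge at crop (250,175)–(368,268)), the scraper has not slipped. Continuing the arc.

>>> {"api": "arm_command", "payload": {
  "series": [
    [0,0.3,-0.07,0.67,0,0,0],
    [0,0.35,-0.085,0.64,0,0,0],
    [0,0.4,-0.1,0.6,0,0,0],
    [0,0.45,-0.11,0.57,0,0,0],
    [0,0.5,-0.12,0.52,0,0,0],
    [0,0.54,-0.13,0.48,0,0,0],
    [0,0.58,-0.14,0.43,0,0,0],
    [0,0.6,-0.15,0.37,0,0,0],
    [0,0,0,0,0,0,0]
  ]
}}

```text
clock: 12.6
eef_pos: [461.1, -252.7, 145.1]
tool_rot: [-0.347, 1.566, -0.173]
force: [0.4, -0.3, -1.0]
width: 23.1
```

```bash
python3 look.py 10
```

```text
12.6 [ 0.767  0.61  -0.478  1.943  0.429  0.684  1.772] [ 0.4 -0.3 -1. ] [-0.03 -0.02 -0.03] [ 461.1 -252.7  145.1] 23.101618782198464
[[ 4.300e-03 -1.730e-01  9.849e-01]
 [-7.000e-04  9.849e-01  1.731e-01]
 [-1.000e+00 -1.500e-03  4.100e-03]]
scraper yaw 9.97
tip box [11.7 -0.3] 141.6 tcp box [-98.7 -48.4]
```

View pics/s10.png

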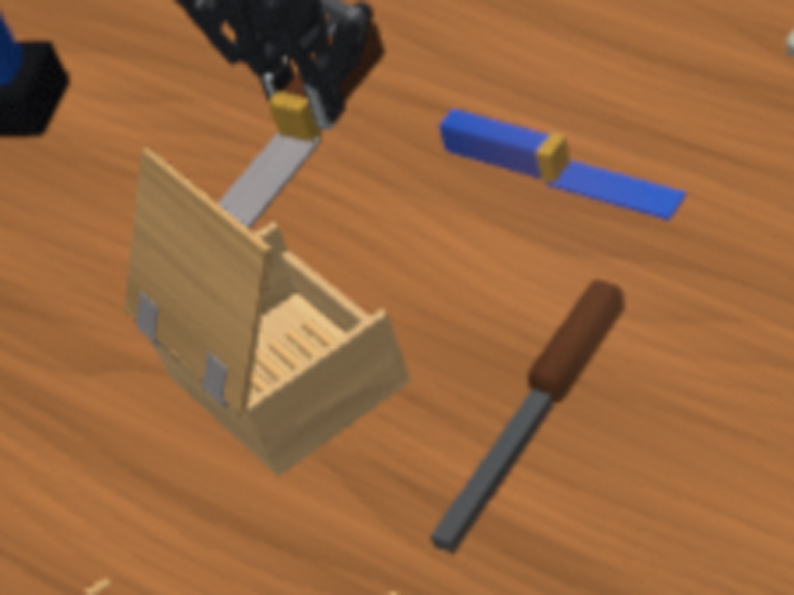

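View pics/w10.png

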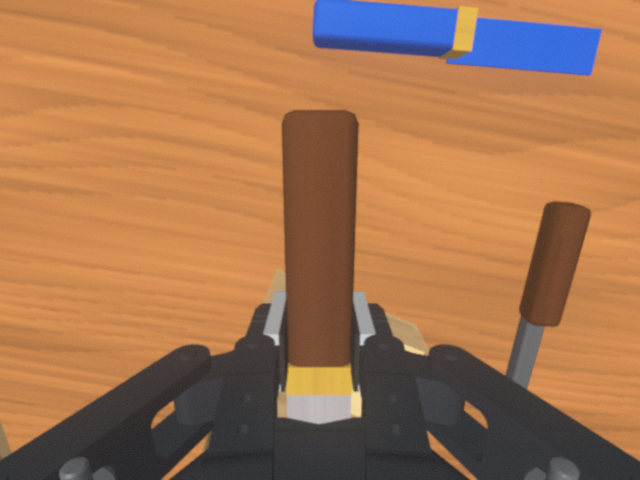

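Lid stands at about 60° (front edge crop (145,150)–(270,248)). Drawing the blade straight back out.

>>> {"api": "arm_command", "payload": {
  "series": [
    [0,-0.4,0.1,-0.3,0,0,0],
    [0,-0.8,0.2,-0.2,0,0,0],
    [0,-1,0.24,0,0,0,0],
    [0,-1,0.24,0,0,0,0],
    [0,-1.2,0.29,0,0,0,0],
    [0,-1.2,0.29,0,0,0,0],
    [0,-1.2,0.29,0,0,0,0],
    [0,-1.2,0.29,0,0,0,0],
    [0,-0.8,0.2,0,0,0,0],
    [0,0,0,0,0,0,0],
    [0,0,0,0,0,0,0]
  ]
}}

```text
clock: 13.62
eef_pos: [370.3, -230.7, 139.1]
tool_rot: [-0.011, 1.57, 0.163]
force: [0.7, -0.6, -1.1]
width: 22.9
```

```bash
python3 look.py 11
```

```text
13.6167 [ 0.826  0.522 -0.467  2.175  0.454  0.537  1.761] [ 0.7 -0.6 -1.1] [-0.02 -0.    0.05] [ 370.3 -230.7  139.1] 22.934663120399037
[[ 5.000e-04 -1.728e-01  9.850e-01]
 [ 1.000e-04  9.850e-01  1.728e-01]
 [-1.000e+00 -0.000e+00  5.000e-04]]
scraper yaw 9.95
tip box [-81.8  -0.4] 135.1 tcp box [-192.2  -48.5]
```

View pics/s11.png

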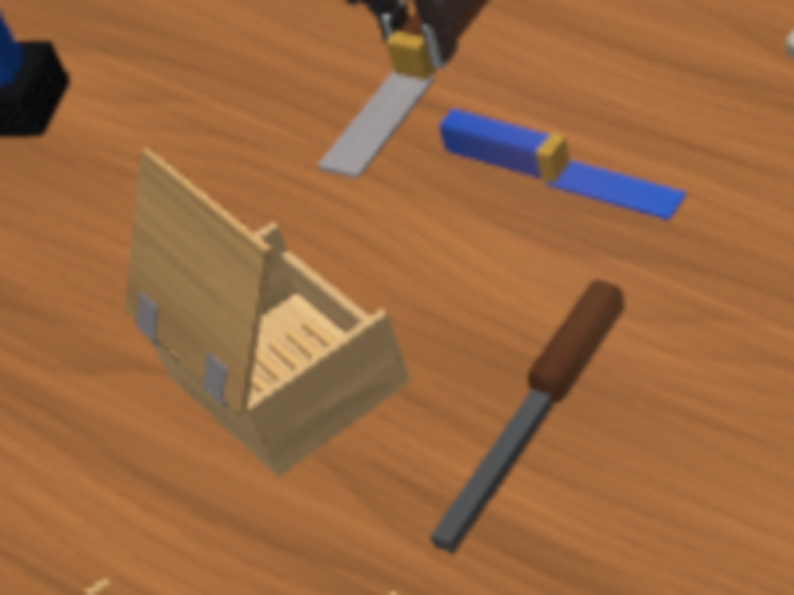

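Blade is fully out and the lid stays up. Carrying the scraper back to the free spot beside the tools.

>>> {"api": "arm_command", "payload": {
  "series": [
    [0,0,1.2,0,0,0,0],
    [0,0,2.4,0,0,0,0],
    [0,0.8,2.4,0,0,0,-1.39],
    [0,1.6,2.4,0,0,0,-1.39],
    [0,1.6,2.4,0,0,0,-1.39],
    [0,1.6,2.4,0,0,0,-1.39],
    [0,1.6,2.4,0,0,0,-1.39],
    [0,1.6,2.4,0,0,0,-1.39],
    [0,1.6,2.4,0,0,0,-1.39],
    [0,1.6,2.4,0,0,0,-1.39],
    [0,1.6,2.4,0,0,0,-1.39],
    [0,1.6,2.4,0,0,0,-1.39],
    [0,1.6,1.6,0,0,0,0],
    [0,0.9,0,0,0,0,0],
    [0,0,0,0,0,0,0],
    [0,0,0,0,0,0,0]
  ]
}}

```text
clock: 15.05
eef_pos: [547.2, 60.5, 138.5]
tool_rot: [-2.376, 1.57, -2.446]
force: [-0.3, -0.4, -1.2]
width: 23.2
```

```bash
sed -i 's/80:307\]/150:377]/; s/130:300/170:340/' look.py; python3 look.py 12
```

```text
15.05 [ 0.071  0.632 -0.354  1.88   0.33   0.688  1.024] [-0.3 -0.4 -1.2] [-0.03  0.07 -0.02] [547.2  60.5 138.5] 23.18501041613662
[[-8.000e-04  6.930e-02  9.976e-01]
 [-7.000e-04  9.976e-01 -6.930e-02]
 [-1.000e+00 -8.000e-04 -8.000e-04]]
scraper yaw -3.97
tip box [ 30.1 296.3] 134.4 tcp box [-88.7 276.2]
```

View pics/s12.png

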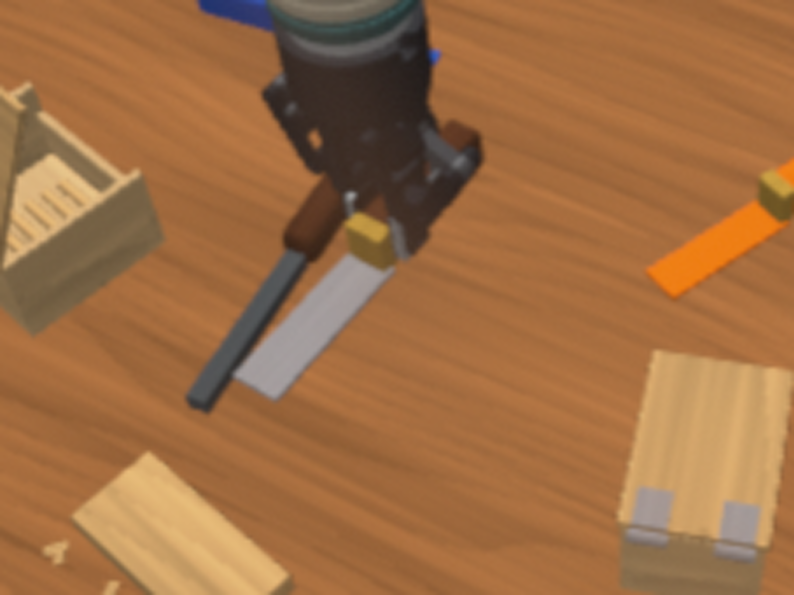

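View pics/w12.png

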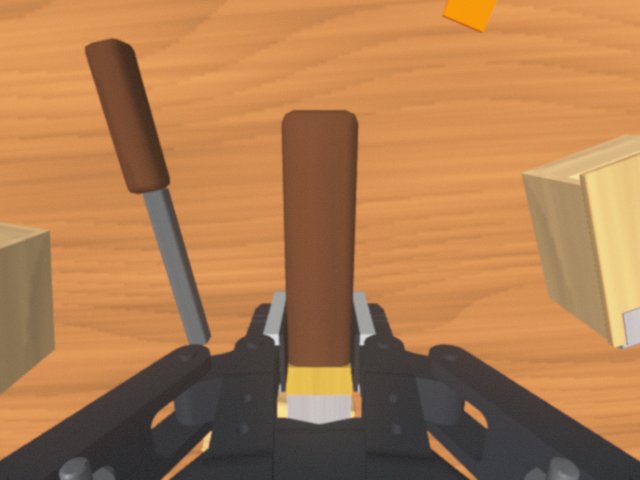

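```bash
python3 - <<'E'
from h import *
ct=ctrl.calibration('top')
for uv in ((337,124),(332,147),(384,130),(381,154),(380,173),(388,258)): print(uv,onz(ct,uv,10).round(0))
E
```

```text
(337, 124) [762.  66.  10.]
(332, 147) [699.  80.  10.]
(384, 130) [745. -58.  10.]
(381, 154) [680. -48.  10.]
(380, 173) [629. -44.  10.]
(388, 258) [408. -60.  10.]
```

>>> {"api": "arm_command", "payload": {
  "series": [
    [0,-0.4,0.03,-1.5,0,0,0],
    [0,-0.5,0.03,-2.4,0,0,0],
    [0,-0.5,0.03,-2.4,0,0,0],
    [0,-0.4,0.03,-2.4,0,0,0],
    [0,0,0,-2,0,0,0],
    [0,0,0,-1.2,0,0,0],
    [0,0,0,-0.7,0,0,0],
    [0,0,0,-0.4,0,0,0],
    [0,0,0,-0.2,0,0,0],
    [0,0,0,-0.1,0,0,0],
    [0,0,0,0,0,0,0],
    [0,0,0,0,0,0,0]
  ]
}}

```text
clock: 16.15
eef_pos: [529.9, 62.5, 6.7]
tool_rot: [0.266, 1.569, 0.197]
force: [-0.9, 0.3, -2.3]
width: 23.0
```

```bash
python3 look.py 13
```

```text
16.15 [-0.029  0.826 -0.214  1.988  0.446  0.371  0.906] [-0.9  0.3 -2.3] [-0.04  0.04  0.  ] [529.9  62.5   6.7] 23.040566413555805
[[ 1.500e-03  6.890e-02  9.976e-01]
 [ 3.000e-04  9.976e-01 -6.890e-02]
 [-1.000e+00  4.000e-04  1.500e-03]]
scraper yaw -3.95
tip box [ 12.8 294.2] 2.9 tcp box [-106.  274.]
```

>>> {"api": "arm_command", "payload": {
  "series": [
    [0,0,0,-0.1,0,0,0],
    [0,0,0,-0.1,0,0,0],
    [0,0,0,-0.05,0,0,0],
    [0,0,0,0,0,0,0],
    [0,0,0,0,0,0,0]
  ]
}}

```text
clock: 16.67
eef_pos: [529.7, 62.5, 4.1]
tool_rot: [0.013, 1.57, -0.055]
force: [-0.0, -0.3, 5.5]
width: 23.0
```

```bash
python3 look.py 14
```

```text
16.6667 [-0.032  0.831 -0.211  1.989  0.448  0.366  0.905] [-0.  -0.3  5.5] [-0.05  0.28  0.02] [529.7  62.5   4.1] 22.96127083744583
[[ 9.000e-04  6.870e-02  9.976e-01]
 [-0.000e+00  9.976e-01 -6.870e-02]
 [-1.000e+00  0.000e+00  9.000e-04]]
scraper yaw -3.94
tip box [ 12.5 294.2] 0.2 tcp box [-106.2  274. ]
```

View pics/s14.png

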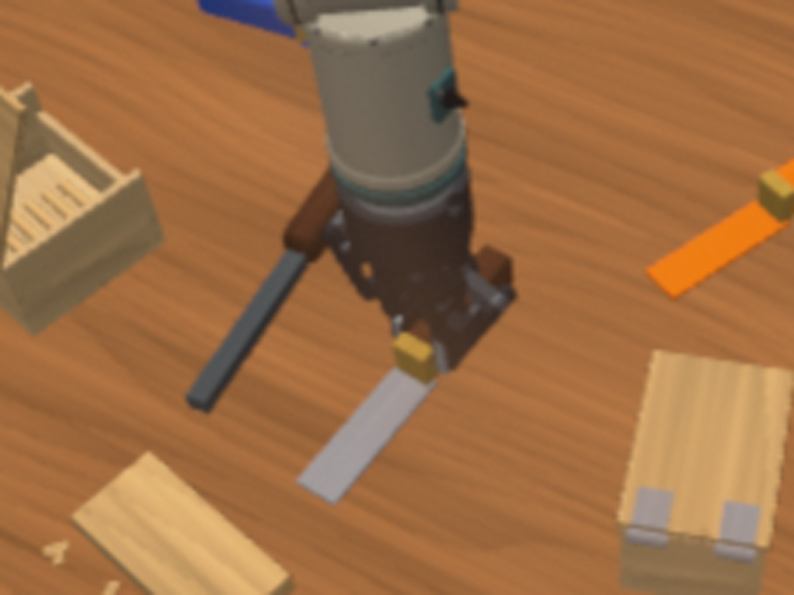

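Force is up by 7 N and the tip height is about 0, so the scraper rests on the bench, clear of the plywood piece and the rasp. Opening, then rising.

>>> {"api": "arm_command", "payload": {
  "series": [
    [0.3,0,0,0,0,0,0],
    [0.5,0,0,0,0,0,0],
    [0.7,0,0,0,0,0,0],
    [0.7,0,0,0,0,0,0],
    [0.7,0,0,0,0,0,0],
    [0.7,0,0,0,0,0,0],
    [0.7,0,0,0.5,0,0,0],
    [0.7,0,0,1,0,0,0],
    [0.7,0,0,2,0,0,0],
    [0.7,0,0,3,0,0,0],
    [0.7,0,0,3,0,0,0],
    [0.7,0,0,3,0,0,0],
    [0.7,0,0,3,0,0,0],
    [0.7,-0.5,0,0,0,0,0],
    [0.7,0,0,0,0,0,0],
    [0.7,0,0,0,0,0,0]
  ]
}}

```text
clock: 18.1
eef_pos: [524.0, 62.1, 158.9]
tool_rot: [-0.77, 1.57, -0.839]
force: [-0.7, -0.5, -0.0]
width: 59.9
```

```bash
python3 look.py 15; python3 - <<'E'
from h import *
cv2.imwrite('pics/sc15.png',ctrl.get_image('scene'))
s,T=pose(); c=ctrl.calibration('wrist'); Tc=T@np.array(c['T_tool_cam'])
np.save('w15.npy',Tc)
E
```

```text
18.1 [ 0.082  0.577 -0.377  1.925  0.318  0.697  1.017] [-0.7 -0.5 -0. ] [ 0.04 -0.   -0.01] [524.   62.1 158.9] 59.85617227917945
[[ 3.000e-04  6.870e-02  9.976e-01]
 [-4.000e-04  9.976e-01 -6.870e-02]
 [-1.000e+00 -3.000e-04  4.000e-04]]
scraper yaw -3.94
tip box [  7.1 292.5] 154.9 tcp box [-111.7  272.3]
```

View pics/w15.png

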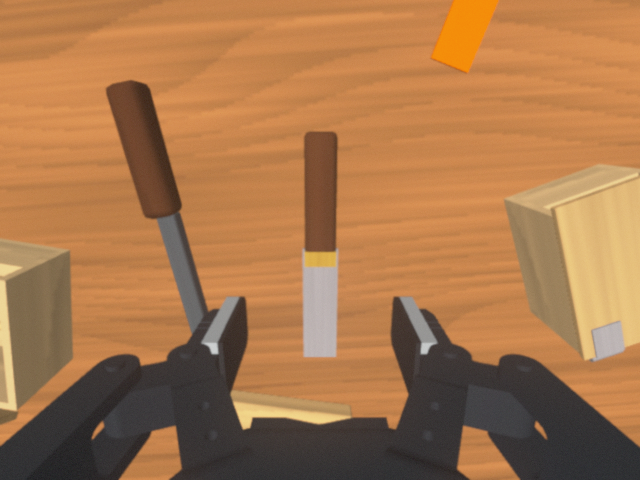

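View pics/sc15.png

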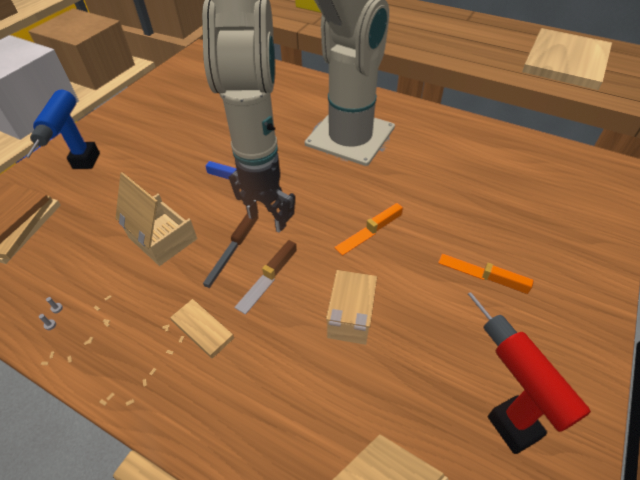

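The scraper lies flat and free of the gripper (wrist: handle (320,132) to tip (320,356)), with the lid standing open at scene (135,195). One last check of the lid angle, then I hand in.

```bash
python3 - <<'E'
from h import *
from m import w
from scipy.optimize import least_squares
cs=ctrl.calibration('scene'); S=lambda a:np.array(a)/3.5+[80,130]-0.4
obs=[(S((145,150)),-67),(S((270,250)),67)]
def P(t,y,o=0): return w([568.5,-228.8,np.radians(-13.6)],(55-118*np.cos(t)+6*np.sin(t)*o,y,70+118*np.sin(t)+6*np.cos(t)*o))
for o in (0,1):
    r=least_squares(lambda t:np.concatenate([proj(cs,P(t[0],y,o))-uv for uv,y in obs]),[1.0]); print(np.degrees(r.x),r.fun.round(1))
Tc=np.load('w15.npy'); c=ctrl.calibration('wrist')
a=onz(c,(320,356),3,Tc); b=onz(c,(321,132),29,Tc); print(a,b,np.linalg.norm((a-b)[:2]))
ctrl.finish_job()
E
```

```text
[63.89560833] [ 0.  -0.5 -0.2 -0.5]
[61.00311775] [ 0.  -0.6 -0.2 -0.5]
[648.48390474  54.652638     3.        ] [451.22117542  68.42104983  29.        ] 197.74264472124364
the job is handed in; nothing more can be done
```

The wide box's lid stands open at about 61–64° by my image fit, well above the 40° needed, and the scraper lies flat on the bench. I handed the job in at about 18 s; no verdict came back.

- **Grasp:** My first grip stopped about 9 mm too high because joint 6 reached its limit that close to the base. I slid the scraper about 72 mm outward on the bench and gripped the handle again lower down, without dropping it.
- **Opening:** I put the blade into the gap at about 24° to the box's axis and raised the lid in an arc about its hinge. No slip showed in the wrist pictures. I then drew the blade straight back, and the lid stayed where it was.
- **Laying down:** I set the scraper on the bench next to where it had been, opened the gripper and rose clear.
- **Last checks:**
  - The measured handle-to-tip length is 198 mm against a true 200 mm, which fits it lying flat.
  - The gripper was empty and about 16 cm up, with the force reading near zero.
  - The narrow box and the look-alikes appear untouched.
- **Disagreements:** The first camera estimates of the scraper's position differed by 3–5 mm. The tip's predicted and seen positions differed by about 2 px. Neither mattered. I did not measure the contact force on the lid directly; the wrist force stayed within its noise.

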